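# Move the hanging tube carrier to the keeper hook

### The job

Take the blue tube carrier off the plain hook and hang it on the other hook, the one with the black sprung keeper: push the keeper back with the carrier's crossbar and press the bar fully down into the notch at both arms, then let go so that it hangs there by itself. Keep the carrier level all the way, never set it down, be gentle with the hooks (no hard shoves: stay under about 30 N) and leave everything else on the table where it is.

Things in the scene. Friction and masses are not known exactly. Their poses are not given: they have to be found in the camera images.
- carrier: (All sizes in mm.) Blue tube rack with 8 capped tubes, all one rigid piece, 52 (x) x 104 (y) x 72 high (tubes to 96), 0.3-0.6 kg. Origin: centre of underside, z up. A grey stem, 8 (x) x 30 (y), rises from its middle to a steel crossbar and the grip plate.
- bar (a point): Middle of the carrier's round steel crossbar: 10 thick, 90 long along the carrier's y, axis 145 above the carrier's origin. Axes as the carrier's.
- grip (a point): Middle of the carrier's upright grey grip plate: 12 thick (x), 34 wide (y), 153 to 210 above the carrier's origin; this point is 187 up, 42 above the bar axis. Grip it from above across the 12 mm, fingers closing along the carrier's x. Axes as the carrier's.
- rest: The plain hook, a fixed stand, the carrier hanging on it at the start. Origin: on the table under its notch. Two parallel flat steel arms (8 wide, 18 high, at y = -30 and +30, tops 215 above the table) point to its -x; the bar lies across both, the stem between, the rack below. Front ends, x = -62 to -68, turn up 6 mm.
- rest_notch (a point): Middle of the plain hook's notch floor, 206 above the table: in each arm a notch 14 long (x), 9 deep; the bar axis lies in it 211 above the table. To take the bar off, lift it 18 to 28 mm (higher, the tubes hit the arms from below) and draw it straight out to the stand's -x until the rack is clear of the arms.
- rest_post (a point): Top of the plain hook's post (25 x 30, 219 high), 117.5 behind (+x of) the notch. A cross plate joins the arms at x = 70 to 76.
- dock: The keeper hook: a fixed stand, with the arms' width, spacing, height and post as the plain hook. Origin: on the table under the nominal notch, -x the way its arms point. The arm pair is telescopic, locked anywhere from -15 to +15 along x of nominal; no pose here shows it: feel for it or see it. N = true notch x.
- dock_notch (a point): NOMINAL notch floor middle, 206 above the table (true one up to 15 off along x). From the true N: upturned ends (6 high) at N -68 to -62, plain tops (215) to N -6, there the notch's front wall, floor 9 below the tops. Seated, the bar axis is 211 above the table, at about N -1, pressed on the front wall by the keeper.
- dock_lane (a point): Point level with the arm tops (215 above the table), midway between the arms, 34 in front of the nominal notch: here the bar can always be lowered onto the arm tops (after entering from -x with its axis 228 to 240 above the table: over the upturned ends, tubes still below the arms), then slid +x to the keeper. Sliding with its weight on the arms drags by 1 to 4 N.
- dock_post (a point): Top of the keeper hook's post (219 high), 117.5 behind the nominal notch. Between it and the notch is the black keeper: a block 16 wide, to 14 above the arm tops, over each arm, joined by a bridge at N +30 to +36. It covers the notch; its front is at N -4, so a bar sliding in meets it with its axis at N -9.
- dock_base (a point): Front edge of the keeper hook's base plate, on the table, 50 behind the nominal notch. How the keeper yields: starts to give at 4 N, 0.4 N more per mm, hard stop after 13 mm (9 N). The bar drops in once its axis is at N -1 or beyond, so 8 to 13 mm after meeting the keeper; held there it must be pressed down (5 to 15 N), as the keeper pinches it.
- jar: Bystander: white-capped round jar, 60 across, 60 high. Origin: centre of its underside. Leave it alone.
- tape: Bystander: yellow roll of tape lying flat, 90 across, 24 high. Origin: centre of its underside. Leave it alone.
- carton: Bystander: flat cardboard carton 70 x 110 x 45 high. Origin: centre of its underside. Leave it alone.
- flask: Bystander: amber bottle, 64 across, 150 high. Origin: centre of its underside. Leave it alone.
- cup: Bystander: white open plastic cup, 70 across, 70 high. Origin: centre of its underside. Leave it alone.
- brush: Bystander: hand brush lying flat. Origin: centre of its underside. Leave it alone.

How it is judged:
By the outcome, as a careful person would: the job done as asked, in the order asked, and still so for the second after the job is handed in, with the robot touching nothing.
It also fails if it takes over 48 s, if anything falls off the work surface, if the arm or the gripper's body presses on something with over 40 N, if the wrist force passes 120 N, or if a joint passes its speed limit or range.

### The arm

A 7-joint arm with a two-finger parallel gripper is mounted at the origin on the work surface. World frame = base frame: x ahead of the robot, y to its left, z up, the work surface at z = 0. Lengths are in m, angles in rad, forces in N, time in s.
With the tool pointing down it reaches from about 0.425 to 0.95 m from the base axis. Payload 4.7 kg.
Tool frame: the origin (TCP) lies between the finger pads; the fingertips stand 25 mm ahead of it and the grasp point (between the pads) lies 6 mm ahead of it; z points along the fingers, y is the line along which they close (so a half turn about z gives the same grasp; the last joint's range is limited). The gripper opens to 85 mm and grips with 20 to 120 N. Pads are 22 mm wide; open, the fingers measure 114 mm over their backs; the gripper's body (76 mm by 85 mm) begins 54 mm behind the grasp point. The pads swing forward as they close: fully open they stand 13 mm farther back than shut.
Start: joints at [1.077, 0.469, -0.049, 1.532, 0.024, 1.141, -0.082], TCP at [0.303, -0.603, 0.256] pointing down, gripper open.
Joint ranges: [-2.59, 2.59], [-0.33, 1.99], [-1.39, 1.29], [0.1, 2.45], [-1.04, 4.18], [0.21, 1.99], [-2.66, 2.66]. Speed limits (rad/s): [2.57, 2.57, 3.14, 3.14, 3.14, 3.14, 3.14].

### API

Orientations are given as a 3x3 rotation matrix whose columns are the frame's x, y, z axes.
In Python, from rig import * gives the robot as it stands. Calls block until the motion is done:
- movep(position, orientation): joint-space move of the TCP to a pose.
- move_l(position, attitude=None, feed=0.15, until_force=None): straight line of the TCP; attitude=None keeps the orientation; feed is the mean speed in m/s. With until_force (N) it stops when the force on the tool has changed by that much, and returns True; else False.
- move_joints(angles): joint-space move.
- command_gripper(opening, newtons=None): finger opening in m; newtons is the grip in N (None keeps the last); returns when the fingers have stopped.
- sleep(seconds).
- inverse_kinematics(position, orientation): joint angles nearest the present ones, or None.
- sense(): the state.
- camera(name): name is "scene" or "top" or "wrist"; returns (picture, depth): 400x640x3 uint8, red, green, blue; 400x640 float32, m along the optical axis (not along the pixel's ray), 0 where there is no reading.
- camera_params(name): a dict with "K" (3x3 intrinsics, pixels), "dist" ([k1, k2, p1, p2, k3] as OpenCV has them; the pictures are not rectified), "position" and "rotation" of the camera in the world; the wrist camera has in their place "tool_from_camera" (4x4, takes a point from camera to tool coordinates, whose origin is the TCP and whose axes are the flange's). Camera axes: x right, y down, z forward; pixel columns grow to the right and rows downward; lengths in m; the calibration is good to about 2 mm. A picture is of the moment at which its call begins: read the wrist's pose just before it. camera_params takes no time and is no camera call.
A pose or a line that the arm cannot do raises Unreachable and nothing moves.
- finish_job(): hands the job in; it is judged then, once.
The state is a dict: "time_s": time; "joint_pos": joint angles; "qd": joint speeds; "joint_efforts": joint torques, N m; "position": TCP position; "tcp_rot": TCP orientation; "wrist_force": force on the tool from outside, world axes, zero at the start; "ft_torque": the same for the moment, N m; "finger_gap": finger opening in m; "gripper_force": force on a finger pad.
Only numpy, scipy, OpenCV 4.12 (cv2) and the standard library are available. Lean on these libraries where they do the work, as an engineer would, in place of code of your own. Each camera call takes 0.05 s, during which the arm holds its last target. There are 200 camera calls.

## Working session

There is one attempt and no reset: what is moved stays moved. The work goes in short steps, each a Python script; the robot and the scene stay as the last script left them, time stands still between calls to the robot, and variables do not carry over. Pictures are saved under pics/ and viewed, at most 10 in all, crops included, and the job is handed in when it is done.

```bash
mkdir -p pics; ls
python3 - <<'E'
from rig import *
import cv2,numpy as np
for n in ["scene","top"]:
    p,d=camera(n); cv2.imwrite(f"pics/{n}0.png",p[:,:,::-1]); np.savez(f"{n}0.npz",p=p,d=d)
    c=camera_params(n); print(n,c)
print(camera_params("wrist")); s=sense(); print(s)
E
```

```text
pics
scene {'K': array([[404.63896955,   0.        , 325.47985621],
       [  0.        , 404.63896955, 194.13799266],
       [  0.        ,   0.        ,   1.        ]]), 'dist': array([-0.10111007,  0.        ,  0.        ,  0.        ,  0.        ]), 'position': array([ 1.33347324, -0.12202807,  0.94434796]), 'rotation': array([[ 0.15062776,  0.6742341 , -0.72299354],
       [ 0.98836172, -0.11844145,  0.09546067],
       [-0.02126957, -0.72895816, -0.68422774]])}
top {'K': array([[473.29159574,   0.        , 319.7034679 ],
       [  0.        , 473.29159574, 202.53786437],
       [  0.        ,   0.        ,   1.        ]]), 'dist': array([0.01625771, 0.        , 0.        , 0.        , 0.        ]), 'position': array([ 0.43632835, -0.01328029,  1.58414381]), 'rotation': array([[ 0.01176946, -0.99855979,  0.05234333],
       [-0.99974321, -0.01073737,  0.0199554 ],
       [-0.01936463, -0.05256475, -0.99842975]])}
{'K': array([[315.57888304,   0.        , 326.73755505],
       [  0.        , 315.57888304, 196.43658256],
       [  0.        ,   0.        ,   1.        ]]), 'dist':
[... 566 characters left out ...]
, 'qd': array([ 0.00037216, -0.00154018, -0.00051873, -0.00308411, -0.0002618 ,
       -0.00045995, -0.00177223]), 'joint_efforts': array([ 4.32659490e-04, -5.11515892e+01, -4.69819678e-02, -2.38391358e+01,
        1.07724316e-02,  4.32198736e-03, -2.75109437e-05]), 'position': array([ 0.30235302, -0.60297391,  0.25536519]), 'tcp_rot': array([[ 8.93913640e-01,  4.48238415e-01, -8.52732347e-04],
       [ 4.48239219e-01, -8.93912354e-01,  1.51831798e-03],
       [-8.16995326e-05, -1.73947324e-03, -9.99998484e-01]]), 'wrist_force': array([-0.14745102,  0.44597025,  0.201259  ]), 'ft_torque': array([-0.03305943, -0.03611969, -0.02133418]), 'gripper_force': 0.0, 'finger_gap': 0.08541516973637246}
```

View pics/top0.png

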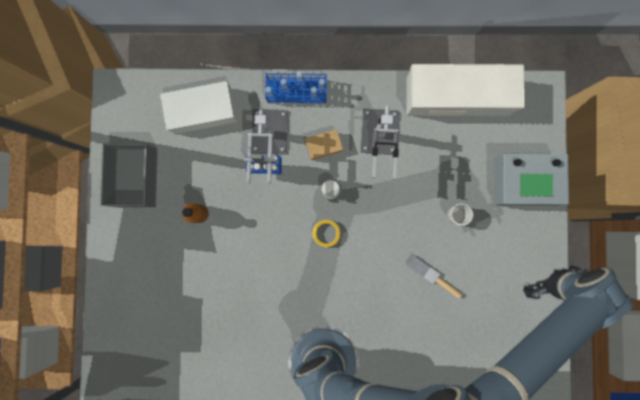

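View pics/scene0.png

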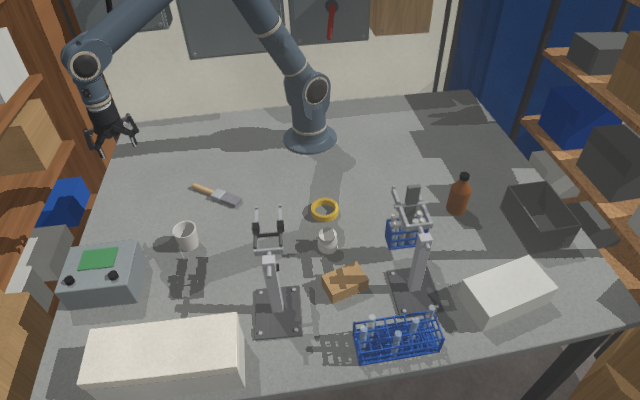

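The top view shows the plain hook with the carrier at about (263,150), the post at (260,115) and the arms pointing toward the robot. The keeper hook is at about (385,140). The jar is at (330,190), the tape at (326,233), the carton at (322,145), the cup at (461,214) and the flask at (195,212). A second blue rack at (295,88) is a decoy.

```bash
cat > h.py <<'E'
import numpy as np, cv2
def cloud(c,d,R=None,t=None):
    R=c["rotation"] if R is None else R; t=c["position"] if t is None else t
    h,w=d.shape; v,u=np.mgrid[:h,:w]
    q=cv2.undistortPoints(np.stack([u,v],-1).reshape(-1,1,2).astype(np.float64),c["K"],c["dist"]).reshape(h,w,2)
    P=np.dstack([q,np.ones((h,w))])*d[...,None]
    return P@np.asarray(R).T+t
def ray(c,uv,z,R=None,t=None):
    R=c["rotation"] if R is None else R; t=c["position"] if t is None else t
    q=cv2.undistortPoints(np.array(uv,float).reshape(-1,1,2),c["K"],c["dist"]).reshape(-1,2)
    D=np.c_[q,np.ones(len(q))]@np.asarray(R).T
    return t+D*((z-t[2])/D[:,2])[:,None]
def wristpose(c,s):
    T=c["tool_from_camera"]; R=s["tcp_rot"]
    return R@T[:3,:3], s["position"]+R@T[:3,3]
E
python3 - <<'E'
from rig import *
from h import *
f=np.load("top0.npz"); c=camera_params("top"); P=cloud(c,f["d"])
cv2.imwrite("pics/topc.png",cv2.resize(f["p"][60:220,220:420,::-1],None,fx=4,fy=4,interpolation=cv2.INTER_CUBIC)[:600])
Z=P[...,2]
for nm,sl in [("rest",(slice(95,190),slice(240,292))),("dock",(slice(95,190),slice(360,412)))]:
    p=P[sl].reshape(-1,3)
    for lo,hi in [(.19,.225),(.225,.24),(.24,.3)]:
        m=(p[:,2]>lo)&(p[:,2]<hi); q=p[m]
        if len(q)>3:
            (cx,sz,an)=cv2.minAreaRect(q[:,:2].astype(np.float32)); print(nm,lo,len(q),q.mean(0).round(3),np.round(cx,3),np.round(sz,3),round(an,1))
    zz=Z[sl]; print(nm); 
    for r in zz[::4,::2]: print(' '.join('%3d'%(1000*x) if abs(x)<1 else ' . ' for x in r))
E
```

```text
rest 0.19 635 [0.672 0.192 0.213] [0.672 0.192] [0.088 0.213] 89.1
rest 0.225 15 [0.629 0.187 0.233] [0.652 0.196] [0.18 0.03] 9.3
rest 0.24 79 [0.632 0.192 0.271] [0.633 0.193] [0.033 0.012] 88.6
rest
  2   4  -4   0  -3  -3   0  -1  -3   0   2   5   0  29  64  61  69  33   5   3  63  12   5   3  66  11
  4   3   4   6   6   6   0   0   2   1  -5   1  -1  40  28  40  28  34  37  37  33  37  40  34  34  36
  4   3  -3   0   0   0   0  -5  -3   1   7   1   1   7  -2   6  -1   0   2  -6  -2   5   1  -2   3  -4
 -3  -1   1   5   4  -1  -3   4   0  -2   0  -1  -4   4   0  -2  -1  -2  -8   5  -2  -4   7  -4   4   2
 -7   3   0  -1  -1   3  10   3   6  13 211 209   5   8   7  10   9   7   8   5  14   8  10  14   3   4
 -2  -2   4   1   3   1   8   4 216 219 219 214 215   3   7  11   0   8   5  11   9  12   0  10   6   2
  1   4   1   6   0  -3   5   8  .  222 223 218 213 198   5   4   8   8   4  12  15   9   9   5  -1   2
 -2  -5   3  -5   0  -7  15   8 217 219  .  221 216 191 154   9  11   8   8  -1   8   2   4   8   0  -3
  0   0   5  -2  -3   0  12   4   2 158 210 204 169 165 150 100  1
[... 3542 characters left out ...]
 213   0   0   2  -1   4   2   0  -3  -1 217   0  -8   3   0   0   0   2  -1
 -7  -1  -1   0   7   1 211 216   3   1   4   2   2   0   0   8   5 210   2   1  -1   0   1   5   2  -1
  2  -1   1  -3  -3   0 212 215   0   0  -3   3   2   0   3   0 204 213  -5   0  -3   0  -4  -8   0   1
  0   1  -2   3   0   5 218 219   1  -1   4   1  -2   1  -5   1 208 211   1   0  -2   0   1   7   1   0
  1  -2   2   0   4   1  -5   0   0   1  -2   0   0   1   5  -6 200 204   0  -1  -1   3   3  -3   0   4
  3  -2  -2  -1   4   1  -3  -5   3  -4   5  -2   3   1   1  -3   2   0  -2   1   4   0   0  -4   2   1
  0  -3   4   1   0   4   0   0  -3   2   3   2   3  -1   0  -1   3   1   0  -3   4   9  -2  -5  -3   1
```

View pics/topc.png

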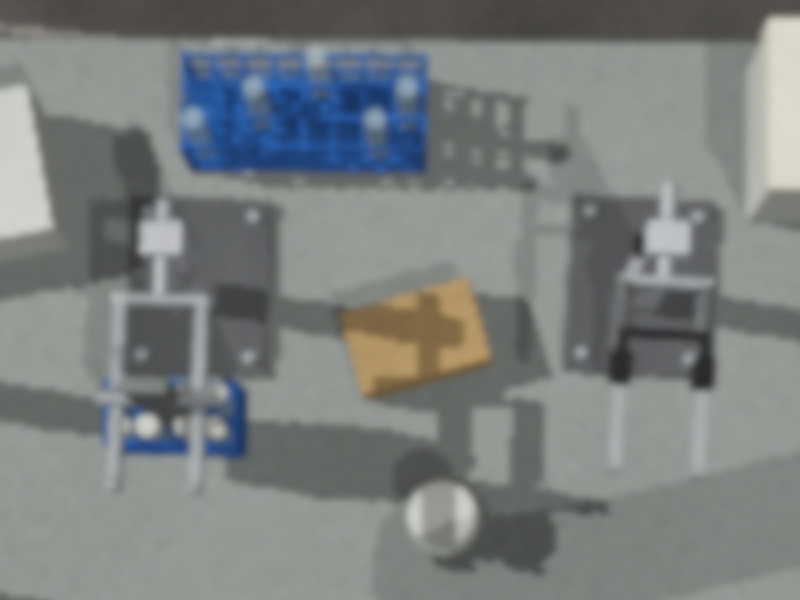

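Run:
```python
from rig import *
from h import *
R=np.array([[0,1,0],[1,0,0],[0,0,-1.]])
for S in (1,-1):
    Q=R*np.array([S,S,1])
    for p in [(.65,-.173,.40),(.632,.192,.40),(.632,.192,.255),(.52,.192,.28),(.5,-.173,.28),(.66,-.173,.255)]:
        q=inverse_kinematics(p,Q); print(S,p,None if q is None else np.round(q,2))
movep((.64,-.173,.42),R)
c=camera_params("wrist")
s=sense(); p,d=camera("wrist"); np.savez("wd.npz",p=p,d=d,R=s["tcp_rot"],t=s["position"])
cv2.imwrite("pics/wd.png",p[:,:,::-1])
movep((.62,.192,.42),R)
s=sense(); p,d=camera("wrist"); np.savez("wr.npz",p=p,d=d,R=s["tcp_rot"],t=s["position"])
cv2.imwrite("pics/wr.png",p[:,:,::-1])
print(sense()["time_s"],s["position"],s["joint_pos"])
```

```text
1 (0.65, -0.173, 0.4) [ 0.5   0.43 -0.46  1.31  0.18  1.45  0.05]
1 (0.632, 0.192, 0.4) [ 0.17  0.48 -0.82  1.33  0.35  1.48 -0.63]
1 (0.632, 0.192, 0.255) [ 0.15  0.56 -0.76  1.54  0.4   1.21 -0.68]
1 (0.52, 0.192, 0.28) [ 0.3   0.4  -0.95  1.76  0.35  1.17 -0.75]
1 (0.5, -0.173, 0.28) [ 0.66  0.25 -0.49  1.83  0.13  1.1   0.13]
1 (0.66, -0.173, 0.255) [ 0.49  0.52 -0.44  1.5   0.23  1.18  0.01]
-1 (0.65, -0.173, 0.4) [-0.46  0.57  1.11  1.37 -0.5   1.5  -2.52]
-1 (0.632, 0.192, 0.4) [ 0.33  0.61 -1.18  1.32  0.55  1.56  2.36]
-1 (0.632, 0.192, 0.255) [ 0.35  0.73 -1.18  1.53  0.69  1.35  2.25]
-1 (0.52, 0.192, 0.28) [ 0.43  0.49 -1.17  1.75  0.48  1.23  2.27]
-1 (0.5, -0.173, 0.28) [-0.63  0.35  1.12  1.89 -0.35  1.12 -2.51]
-1 (0.66, -0.173, 0.255) [-0.47  0.71  1.11  1.56 -0.65  1.29 -2.41]
3.6167 [0.62090507 0.18985684 0.41983222] [ 0.03703172  0.3988232  -0.59066994  1.33131296  0.22018121  1.47632711
 -0.54088282]
```

View pics/wd.png

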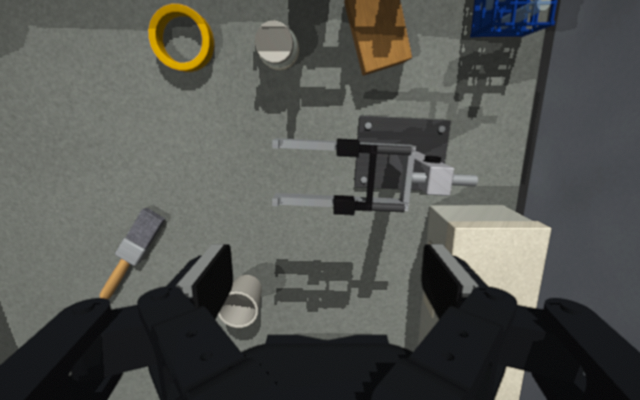

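View pics/wr.png

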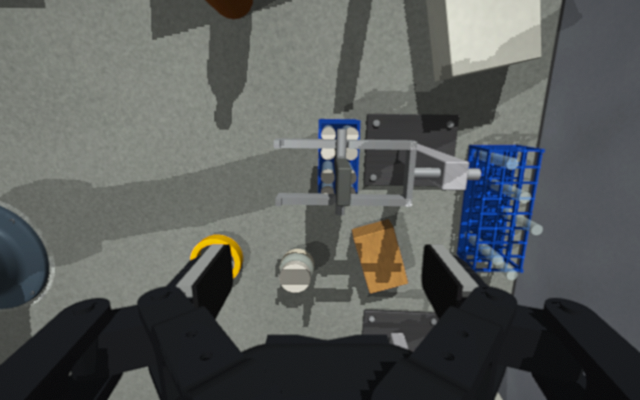

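The wrist view over the dock shows its arms at rows 145 and 203, the tips at column 273, the keeper fronts at columns 334–337 and the post at (440,180). The view over the rest shows its arms at rows 145 and 200, the crossbar and grip plate at about (343,180), and the post at (455,174).

Run:
```python
from rig import *
from h import *
c=camera_params("wrist")
for nm,cols in (("wr",(255,500)),("wd",(255,500))):
    f=np.load(nm+".npz"); Rc,tc=wristpose(c,dict(tcp_rot=f["R"],position=f["t"]))
    P=cloud(c,f["d"],Rc,tc); sub=P[120:225,cols[0]:cols[1]]; rgb=f["p"][120:225,cols[0]:cols[1]].astype(int)
    z=sub[...,2]; p=sub.reshape(-1,3); br=rgb.mean(-1).ravel()
    arm=(p[:,2]>.207)&(p[:,2]<.224)&(p[:,0]<.70)&(br>100)
    q=p[arm]; mid=(q[:,1].min()+q[:,1].max())/2; mid=np.median(q[:,1]) if 0 else mid
    print(nm,"arm z",np.median(q[:,2]).round(4))
    ls=[]
    for sg in (1,-1):
        a=q[(sg*(q[:,1]-mid)>.015)&(q[:,0]<.665)].astype(np.float32)
        l=cv2.fitLine(a[:,:2],cv2.DIST_HUBER,0,.01,.01).ravel(); l=l*np.sign([l[0],l[0],1,1])
        ls.append(l); y0=l[3]+(0.63-l[2])*l[1]/l[0]
        print(sg,len(a),"yaw deg",np.degrees(np.arctan2(l[1],l[0])).round(2),"y@.63",y0.round(4),"tip x",np.percentile(a[:,0],[0,1,3]).round(4))
    post=p[(p[:,2]>.205)&(p[:,2]<.23)&(p[:,0]>.725)&(br>120)]; print("post",post.mean(0).round(4),np.percentile(post,[3,97],axis=0).round(4)[:, :2].tolist())
    if nm=="wr":
        g=p[(p[:,2]>.262)&(p[:,2]<.29)]; print("grip",len(g),cv2.minAreaRect(g[:,:2].astype(np.float32)),g.mean(0))
    else:
        k=p[(p[:,2]>.221)&(p[:,2]<.24)&(br<60)&(p[:,0]<.72)]
        for sg in (1,-1):
            a=k[sg*(k[:,1]-mid)>.02]; print("keeper",len(a),np.percentile(a[:,0],[1,3,10]).round(4),a[:,1].mean().round(4),np.median(a[:,2]).round(4))
    # pixel edge along arm rows
    for r in ((145,203) if nm=="wd" else (145,200)):
        row=f["p"][r-1:r+2].mean((0,2)); print(r,row[266:282].round().astype(int), row[326:346].round().astype(int))
print(sense()["time_s"])
```

```text
wr arm z 0.2161
1 1002 yaw deg -0.83 y@.63 0.2242 tip x [0.5683 0.5693 0.5715]
-1 705 yaw deg -1.5 y@.63 0.1643 tip x [0.5671 0.5674 0.5689]
post [0.7534 0.1931 0.2179] [[0.7288, 0.1786], [0.7785, 0.2063]]
grip 582 ((0.6356916427612305, 0.19404765963554382), (0.033345092087984085, 0.012040432542562485), 89.02619171142578) [0.63536452 0.19512408 0.27608996]
145 [133 131 128 128 130 133 134 142 153 157 158 158 151 131 120 133] [157 157 157 157 157 157 158 158 146 111  85 100 127 148 160 163 158 150
 136 115]
200 [105 104 104 104 106 107 107 107 109 118 125 129 129 129 120 108] [126 121 100  75  63  62  63  64  63  56  50  58  71  78  80  80  81  81
  81  81]
wd arm z 0.2161
1 556 yaw deg -3.01 y@.63 -0.1418 tip x [0.5851 0.5858 0.587 ]
-1 577 yaw deg -4.22 y@.63 -0.2014 tip x [0.5825 0.5827 0.5837]
post [ 0.7558 -0.1763  0.2171] [[0.7257, -0.1923], [0.7932, -0.1574]]
keeper 654 [0.6498 0.6507 0.6528] -0.1444 0.2292
keeper 608 [0.6471 0.6474 0.6502] -0.2027 0.228
145 [112 113 113 113 115 119 130 139 141 142 141 131 107 105 121 133] [141 141 141 141 141 141 142 138 123  94  57  28  19  20  21  21  20  20
  21  21]
203 [113 115 118 120 119 121 132 139 141 141 136 119 102 108 122 127] [139 139 139 139 140 131 101  57  25  17  19  20  19  19  19  20  19  18
  19  19]
3.6167
```

```bash
cat >> h.py <<'E'
def att(deg):
    a=np.radians(deg); s,c=np.sin(a),np.cos(a)
    return np.array([[-s,c,0],[c,s,0],[0,0,-1.]])
def say(s,tag=""):
    print(tag,"t",round(s["time_s"],2),"pos",s["position"].round(4),"F",s["wrist_force"].round(1),"M",s["ft_torque"].round(2),"gap",round(s["finger_gap"],4),"gf",round(s["gripper_force"],1))
E
python3 - <<'E'
from rig import *
from h import *
R=att(-1.0); g=np.array([.6357,.1942,.259])
command_gripper(.06,40)
movep(g+[0,0,.05],R); sleep(.2); say(sense(),"above")
move_l(g,R,.1); sleep(.2); say(sense(),"at")
command_gripper(0.0,90); sleep(.2); say(sense(),"grip")
E
```

```text
above t 4.72 pos [0.6365 0.195  0.312 ] F [-1.   0.1 -0.2] M [0.02 0.04 0.03] gap 0.0599 gf 0.0
at t 5.57 pos [0.6361 0.1944 0.2599] F [-0.   0.1  0.1] M [ 0.04  0.05 -0.01] gap 0.0597 gf 0.0
grip t 6.27 pos [0.6356 0.1942 0.2592] F [-1.1 -0.9  2.8] M [-0.15  0.36  0.03] gap 0.0106 gf 87.6
```

Run:
```python
from rig import *
from h import *
p=sense()["position"]; u=np.array([np.cos(np.radians(-1.)),np.sin(np.radians(-1.)),0])
g=np.array([.6357,.1942,.259])
move_l(g+[0,0,.023],None,.05); sleep(.2); say(sense(),"lift")
hit=move_l(g+[0,0,.023]-.06*u,None,.08,until_force=6); say(sense(),"draw1 %s"%hit)
if not hit:
    move_l(g+[0,0,.023]-.118*u,None,.1); sleep(.2); say(sense(),"out")
    pic,d=camera("scene"); cv2.imwrite("pics/out.png",cv2.resize(pic[60:360,180:480,::-1],None,fx=2,fy=2))
    s=sense(); pic,d=camera("wrist"); cv2.imwrite("pics/outw.png",pic[:,:,::-1])
```

```text
lift t 7.08 pos [0.6355 0.1941 0.2816] F [ 0.3  0.  -5.4] M [ 0.02 -0.   -0.  ] gap 0.011 gf 87.5
draw1 False t 7.97 pos [0.5763 0.195  0.2821] F [ 0.   0.2 -4.9] M [-0.01 -0.05 -0.03] gap 0.011 gf 87.6
out t 8.91 pos [0.5183 0.1961 0.2819] F [-0.4  0.5 -5.9] M [ 0.01  0.03 -0.  ] gap 0.0111 gf 87.6
```

Run:
```python
from rig import *
from h import *
a=np.radians(-2.9); u=np.array([np.cos(a),np.sin(a),0]); N=np.array([.6525,-.1728,.282]); R=att(-2.9)
move_l(N-.13*u,R,.15); sleep(.2); say(sense(),"pre")
pic,d=camera("scene"); cv2.imwrite("pics/pre.png",cv2.resize(pic[120:360,180:480,::-1],None,fx=2.5,fy=2.5,interpolation=cv2.INTER_CUBIC))
s=sense(); pic,d=camera("wrist"); cv2.imwrite("pics/prew.png",pic[:,:,::-1])
```

```text
pre t 11.78 pos [ 0.5227 -0.1659  0.282 ] F [ 0.7  0.6 -5.3] M [-0.05  0.03  0.01] gap 0.0107 gf 87.6
```

View pics/pre.png

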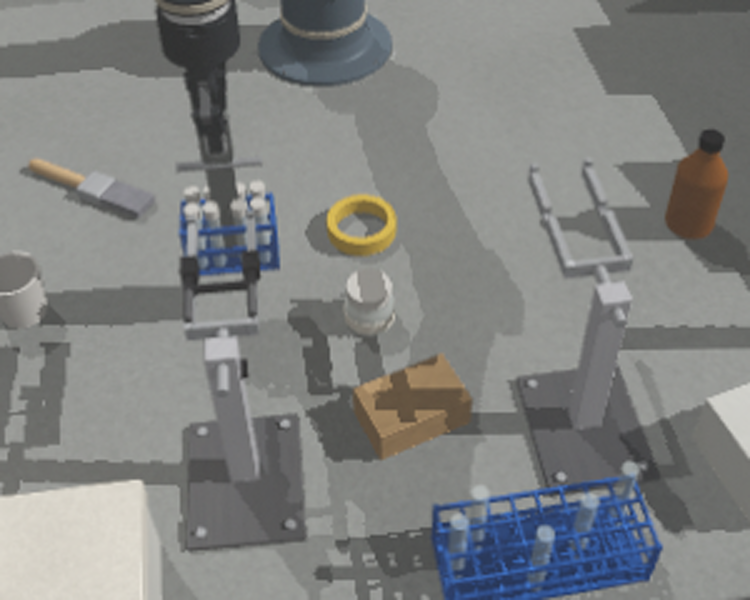

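View pics/prew.png

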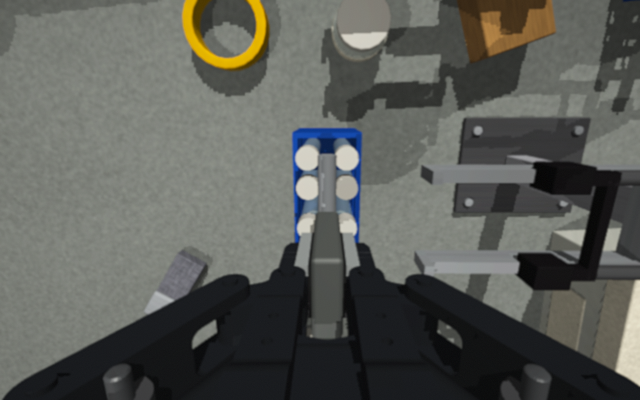

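The carrier hangs level in the gripper. In the wrist picture the dock arms are ahead, with tips at about (422,174) and (416,262) and keeper fronts at about columns 531 and 519. I'll check the yaw and N once from this closer view, then go in.

Run:
```python
from rig import *
from h import *
c=camera_params("wrist"); s=sense(); Rc,tc=wristpose(c,s)
T=ray(c,[(421,174),(416,262)],.219,Rc,tc); K=ray(c,[(531,176),(519,268)],.222,Rc,tc)
print(T.round(4),K.round(4))
for X in (T,K):
    d=X[0]-X[1]; print("yaw",np.degrees(np.arctan2(-d[0],d[1])).round(2))
m=T.mean(0); k=K.mean(0); print("N from tip",m[:2]+[.068,-.0034],"keeper",k[:2]+[.004,0],"axis",np.degrees(np.arctan2(*(k-m)[[1,0]])))
a=np.radians(-2.9); u=np.array([np.cos(a),np.sin(a),0]); N=np.array([.6525,-.1728,.282])
hit=move_l(N-.037*u,None,.08,until_force=7); sleep(.1); say(sense(),"lane %s"%hit)
if not hit:
    q=N-.037*u; q[2]=.266
    hit=move_l(q,None,.03,until_force=2.5); sleep(.1); say(sense(),"down %s"%hit)
```

```text
[[ 0.5799 -0.138   0.219 ]
 [ 0.5782 -0.1944  0.219 ]] [[ 0.6418 -0.1417  0.222 ]
 [ 0.6412 -0.2     0.222 ]]
yaw -1.65
yaw -0.6
N from tip [ 0.64704386 -0.1695823 ] keeper [ 0.645529   -0.17083758] axis -4.260791240113936
lane False t 13.29 pos [ 0.6151 -0.171   0.2822] F [ 0.2  0.2 -5.5] M [-0.06  0.03 -0.03] gap 0.011 gf 87.6
down True t 13.86 pos [ 0.6154 -0.1709  0.2681] F [-0.5 -0.3  5.7] M [ 0.02 -0.07  0.01] gap 0.011 gf 89.2
```

Run:
```python
from rig import *
from h import *
a=np.radians(-2.9); u=np.array([np.cos(a),np.sin(a),0]); N=np.array([.6525,-.1728,0])
q=sense()["position"].copy(); q[2]=.2688
move_l(q,None,.02); sleep(.1); say(sense(),"ease")
x=lambda: round(float((sense()["position"]-N)@u*1000),2)
q=N-.002*u; q[2]=.2688
hit=move_l(q,None,.02,until_force=3.5); say(sense(),"contact %s N%+.1f"%(hit,x())); sleep(.1); say(sense(),"settled N%+.1f"%x())
```

```text
ease t 14.25 pos [ 0.6151 -0.1709  0.2683] F [-0.2 -0.  -1.3] M [ 0.03 -0.02  0.02] gap 0.0111 gf 88.3
contact True N-9.5 t 15.54 pos [ 0.643  -0.1723  0.2682] F [-0.8 -0.   5.5] M [-0.01  0.25 -0.01] gap 0.011 gf 89.1
settled N-9.6 t 15.64 pos [ 0.643  -0.1723  0.2681] F [-0.8 -0.4  5.7] M [-0.01  0.2   0.04] gap 0.011 gf 89.2
```

Run:
```python
from rig import *
from h import *
a=np.radians(-2.9); u=np.array([np.cos(a),np.sin(a),0]); N=np.array([.6525,-.1728,0])
x0=-9.5; z=.2692
for k in range(0,14):
    x=x0+k
    q=N+x/1000*u; q[2]=z
    move_l(q,None,.02); sleep(.05); s=sense()
    f=s["wrist_force"]; print(x,"act",round(float((s["position"]-N)@u*1000),2),s["position"][2].round(4),f.round(1),s["ft_torque"].round(2))
    if f@u<-7.3 or f[2]>8: break
print(sense()["time_s"])
```

```text
-9.5 act -9.83 0.2684 [-0.5  1.1 -3.3] [-0.06 -0.03  0.  ]
-8.5 act -9.23 0.2684 [-1.6  0.3 -6.2] [0.05 0.48 0.02]
-7.5 act -8.41 0.2685 [-4.   0.6 -6.3] [ 0.05  1.04 -0.04]
-6.5 act -7.08 0.2685 [-6.2 -0.  -7.9] [ 0.06  1.14 -0.05]
-5.5 act -6.06 0.2686 [-6.1 -0.3 -7.5] [0.03 1.25 0.05]
-4.5 act -5.18 0.2686 [-5.7  0.4 -7.4] [ 0.07  1.32 -0.07]
-3.5 act -4.31 0.2686 [-6.5 -0.1 -7.2] [ 0.07  1.43 -0.03]
-2.5 act -3.46 0.2686 [-6.1  0.4 -7.1] [0.08 1.5  0.01]
-1.5 act -2.56 0.2686 [-6.5  0.1 -7. ] [ 0.2   1.55 -0.02]
-0.5 act -1.7 0.2686 [-6.   0.5 -6.7] [ 0.11  1.67 -0.06]
0.5 act -0.81 0.2686 [-7.   0.7 -7.5] [0.12 1.76 0.01]
1.5 act 0.08 0.2686 [-8.7  0.4 -6.7] [ 0.15  1.82 -0.01]
19.325
```

Run:
```python
from rig import *
from h import *
a=np.radians(-2.9); u=np.array([np.cos(a),np.sin(a),0]); N=np.array([.6525,-.1728,0])
def st(t):
    s=sense(); print(t,round(s["time_s"],2),"act",round(float((s["position"]-N)@u*1000),2),s["position"][2].round(4),s["wrist_force"].round(1),s["ft_torque"].round(2))
q=N+.0037*u; q[2]=.2692
move_l(q,None,.02); sleep(.1); st("push")
q[2]=.2565
hit=move_l(q,None,.02,until_force=20); st("press %s"%hit); sleep(.2); st("settle")
```

```text
push 19.68 act 2.03 0.2686 [-8.   0.6 -6.1] [ 0.19  1.99 -0.04]
press False 20.47 act 2.92 0.2591 [-10.8   0.8   5.1] [ 0.17  2.59 -0.03]
settle 20.67 act 2.92 0.2591 [-10.8   0.9   4.8] [ 0.21  2.59 -0.01]
```

Run:
```python
from rig import *
from h import *
a=np.radians(-2.9); u=np.array([np.cos(a),np.sin(a),0]); N=np.array([.6525,-.1728,0])
def st(t):
    s=sense(); print(t,round(s["time_s"],2),"act",round(float((s["position"]-N)@u*1000),2),s["position"][2].round(4),s["wrist_force"].round(1),s["ft_torque"].round(2))
q=N+.0037*u; q[2]=.2545
hit=move_l(q,None,.01,until_force=10); sleep(.1); st("press %s"%hit)
q=N-.0005*u; q[2]=sense()["position"][2]-.003
move_l(q,None,.02); sleep(.2); st("back")
```

```text
press True 21.0 act 2.38 0.2591 [-1.4 -0.4  5.1] [ 0.05  0.4  -0.01]
back 21.45 act 1.13 0.2591 [-3.4 -0.1  7.6] [ 0.04  0.88 -0.02]
```

Run:
```python
from rig import *
from h import *
a=np.radians(-2.9); u=np.array([np.cos(a),np.sin(a),0]); N=np.array([.6525,-.1728,0])
def st(t):
    s=sense(); print(t,round(s["time_s"],2),"act",round(float((s["position"]-N)@u*1000),2),s["position"][2].round(4),s["wrist_force"].round(1),s["ft_torque"].round(2))
    return s
for x in (-.0015,-.0025,-.0035):
    q=N+x*u; q[2]=.2565
    move_l(q,None,.02); sleep(.2); s=st(x)
    if s["wrist_force"]@u>3: break
pic,d=camera("scene"); cv2.imwrite("pics/seat.png",cv2.resize(pic[170:290,200:350,::-1],None,fx=5,fy=5,interpolation=cv2.INTER_CUBIC))
```

```text
-0.0015 21.9 act 0.09 0.2592 [-3.2  0.1  6.8] [-0.04  0.72 -0.05]
-0.0025 22.35 act -0.65 0.2591 [-2.6 -1.   6.5] [-0.06  0.58  0.05]
-0.0035 22.8 act -1.28 0.2591 [-1.2  0.8  5.8] [-0.1   0.36 -0.02]
```

View pics/seat.png

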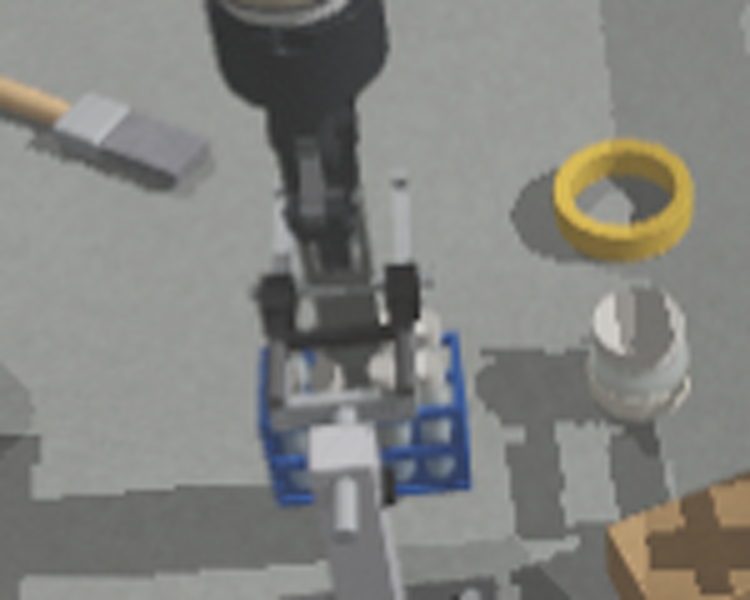

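The bar sits under both keeper blocks and level across the arms (keepers at about (275,300) and (400,290)). Next I'll ease off the load, release and retreat straight up.

Run:
```python
from rig import *
from h import *
p=sense()["position"].copy(); a=np.radians(-2.9); u=np.array([np.cos(a),np.sin(a),0]); N=np.array([.6525,-.1728,0])
q=N-.0033*u; q[2]=.2585
move_l(q,None,.02); sleep(.1); say(sense(),"ease")
command_gripper(.035,40); sleep(.2); say(sense(),"open")
q=sense()["position"].copy(); q[2]+=.09
hit=move_l(q,None,.08,until_force=6); say(sense(),"up %s"%hit)
if not hit:
    q=q-[.08,0,0]; q[2]=.42; move_l(q,None,.15); sleep(.3); say(sense(),"clear")
    s=sense(); pic,d=camera("wrist"); cv2.imwrite("pics/end.png",pic[:,:,::-1]); np.savez("end.npz",p=pic,d=d)
    c=camera_params("wrist"); Rc,tc=wristpose(c,s); P=cloud(c,d,Rc,tc).reshape(-1,3)
    g=P[(P[:,2]>.262)&(P[:,2]<.29)&(abs(P[:,0]-.652)<.05)&(abs(P[:,1]+.173)<.05)]; print("grip",g.mean(0),cv2.minAreaRect(g[:,:2].astype(np.float32)))
```

```text
ease t 23.2 pos [ 0.6511 -0.1728  0.2593] F [ 6.1 -1.5 -0.1] M [-0.24 -1.28  0.04] gap 0.0108 gf 89.1
open t 23.76 pos [ 0.649  -0.1726  0.2584] F [-0.4  0.7  0. ] M [ 0.01 -0.09 -0.02] gap 0.0353 gf 0.0
up False t 25.03 pos [ 0.6488 -0.1726  0.3476] F [-0.1  0.1 -0.6] M [ 0.04 -0.02  0.09] gap 0.0351 gf 0.0
clear t 26.2 pos [ 0.5693 -0.1725  0.4192] F [1.1 0.1 0.2] M [-0.03 -0.07 -0.01] gap 0.035 gf 0.0
grip [ 0.65000978 -0.17203807  0.27469792] ((0.6513256430625916, -0.17316195368766785), (0.03366432338953018, 0.012686564587056637), 87.69011688232422)
```

View pics/end.png

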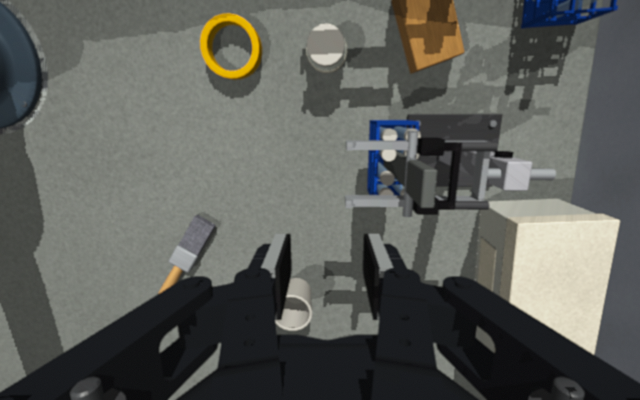

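The grip plate's top is at z = 0.275, close to its height when seated on the plain hook, and it lies at about N −1. The bar at about (410,170) is in front of the keeper at both arms, and the bystanders look unmoved.

```bash
python3 -c "
from rig import *
print(finish_job())"
```

```text
the job is handed in; nothing more can be done
None
```

The blue carrier now hangs by itself on the keeper hook, with the bar pressed down into the notch at both arms. The robot is clear, and the job was handed in at about 26 s.

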